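Set out the stirring and dosing station

TASK

Set out the bench for dosing: put the porcelain dish on the bench midway between the tube rack and the stirrer, in line with the middles of the two, then stand the taller amber dropper bottle in the dish. Stand the taller steel beaker on the middle of the stirrer's round plate, and the white jar behind the rack (on the side away from the robot), centred on the rack's long side with about 4 cm clear between them. Keep everything upright, and leave the shorter bottle and the shorter beaker where they are.

Things in the scene. Friction and masses are not known exactly. Their poses are not given: they have to be found in the camera images.
- rack: Fixed white plastic rack of small capped tubes, 70 (x) by 120 (y) by 44 mm high. Origin: centre of its underside, on the bench. Its y axis is its long direction and runs through the stirrer's centre (which may lie on its +y or its -y side); its +x axis points away from the robot, roughly along world x, within 0.2 rad. Treat as solid.
- stirrer: Fixed grey magnetic stirrer, 120 by 120 mm, 50 mm high to the top of its flat white round plate (108 mm across, centred). Origin: centre of its underside, on the bench. Its centre is 255 to 265 mm from the rack's centre. Its front, with a small black knob, faces the robot.
- dish: Loose shallow round open dish of white porcelain, 56 mm across the rim (54 at the foot), 20 mm high, wall 3 mm, floor 4 mm thick; 60 g. Origin: centre of its underside, z up.
- tall_bottle: Loose amber glass dropper bottle, the taller of two: round body 32 mm across and 62 mm high, then shoulder and a black cap 18 mm across, 85 mm high in all; 50 to 100 g. Origin: centre of its underside, z up.
- tall_beaker: Loose plain round stainless steel beaker, open at the top, the taller of two: 46 mm across, 62 mm high, wall 2.5 mm; 90 g. Origin: centre of its underside, z up.
- jar: Loose white plastic screw-top jar: round body 56 mm across and 52 mm high, grey lid 50 mm across, 70 mm high in all; 110 to 230 g. Origin: centre of its underside, z up.
- short_bottle: Loose amber dropper bottle, the shorter of two: 32 mm across, body 30 mm high, 53 mm in all. Not to be moved. Origin: centre of its underside.
- short_beaker: Loose stainless steel beaker, the shorter of two: 46 mm across, 36 mm high. Not to be moved. Origin: centre of its underside.
Not all that is in view belongs to the job. What is shaped like the tall_bottle but purple or yellow is not meant. What is shaped like the tall_beaker but purple is not meant.

How it is judged:
By the outcome, as a careful person would: the job done as asked, in the order asked, and still so for the second after the job is handed in, with the robot touching nothing.
It also fails if it takes over 109 s, if anything falls off the work surface, if the arm or the gripper's body presses on something with over 40 N, if the wrist force passes 120 N, or if a joint passes its speed limit or range.

ROBOT

A 7-joint arm with a two-finger parallel gripper is mounted at the origin on the work surface. World frame = base frame: x ahead of the robot, y to its left, z up, the work surface at z = 0. Lengths are in mm, angles in rad, forces in N, time in s.
With the tool pointing down it reaches from about 400 to 925 mm from the base axis. Payload 5.6 kg.
Tool frame: the origin (TCP) lies on the centre line of the jaws, within the pads' length; the fingertips stand 17 mm ahead of it and the grasp point (between the pads) lies 2 mm behind it; z points along the fingers, y is the line along which they close (so a half turn about z gives the same grasp; the last joint's range is limited). The gripper opens to 85 mm and grips with 20 to 120 N. Pads are 22 mm wide; open, the fingers measure 114 mm over their backs; the gripper's body (76 mm by 85 mm) begins 54 mm behind the grasp point. The pads swing forward as they close: fully open they stand 13 mm farther back than shut.
Start: joints at [-1.358, 0.468, -0.012, 1.603, 0.006, 1.071, -0.056], TCP at [164.504, 628.846, 220.99] pointing down, gripper open.
Joint ranges: [-2.53, 2.53], [-0.31, 2.02], [-1.57, 1.55], [0.28, 2.44], [-1.29, 4.43], [0.15, 1.84], [-2.92, 2.92]. Speed limits (rad/s): [2.57, 2.57, 3.14, 3.14, 3.14, 3.14, 3.14].

INTERFACE

Orientations are given as a rotation vector (axis times angle).
In Python, from workcell import ctrl gives the robot as it stands.
- The arm moves only by the tool servo_tool, never from a script. Its argument "rows" is a list that holds one entry, the list of rows, each a list of 7 numbers: the shift along the tool's x, y, z scaled (see below), then the turn, a rotation vector about the tool's x, y, z scaled (see below), then the closure, from 0 (fully open) to 1 (shut). A call has 1 to 10 rows; each row is the pose to reach, as a shift and turn from the pose commanded when the call began, along the tool's axes at that moment; what a row does not reach only later rows make up. The controller multiplies each number of a shift by 100 mm and each number of a turn by 30 degrees. A row lasts 1/12 s, in which the tool goes at most 41.7 mm and 7.16 degrees, less where a joint would pass 70% of its speed; a pose out of reach is approached as far as the arm can. A call with a number of a shift or a turn outside -1 to 1 is refused whole. A call with a gripper value outside its range is refused whole. The fingers move at their own pace and stop on an object; the grip force is fixed at half the most. Time passes only in rows, so rows that repeat a pose let the fingers close. It gives the time, the measured TCP pose, the force, the opening and the grip force at its end, in the units of the state.
- ctrl.state(): the state, without advancing time (a new reading comes with each control period).
- ctrl.grab_frame(name): name is "scene" or "top"; returns the picture (384x512x3 uint8, red, green, blue); there is no depth.
- ctrl.calibration(name): a dict with "fov_y" (degrees; the focal length in pixels is half the picture's height over the tangent of half this angle, whatever the lens; pixels are square), "cx", "cy" (the principal point, pixels), "extrinsics" (4x4, takes a point from world to camera coordinates). Camera axes: x right, y down, z forward; pixel columns grow to the right and rows downward; lengths in mm; the calibration is good to about 2 mm. A picture is of the moment at which its call begins. calibration takes no time and is no camera call.
- ctrl.finish_job(): hands the job in; it is judged then, once.
Trained networks look in the newest picture that a camera, given by its name, has taken for a name from the list of things; names that differ only in an ending like _2 or _b are one class to them, and where a whole thing is asked for, a point or a joint stands for the part that bears it (a point fixed in the world has none). Each returns a list of dicts, best first, with "conf" (0 to 1); they miss things now and then, are a little off and sometimes report something else, mostly with a low value. They report only what shows in the picture. A call takes as long as a camera call. They do not tell look-alikes from the thing itself.
- ctrl.look_for(query, camera): "position" ([column, row] in pixels, amid what is visible of it).
- ctrl.silhouettes(query, camera): "pixels" (384x512 bool, what is visible of it) and "position" ([column, row] in pixels, amid what is visible of it).
- ctrl.landmark_of(query, camera): "position" ([column, row] in pixels: a listed point, or the origin of a listed thing).
The state is a dict: "time": time; "joint_positions": joint angles; "qd": joint speeds; "tau": joint torques, N m; "tool_pos": TCP position; "ee_rot": TCP orientation; "wrist_force": force on the tool from outside, world axes, zero at the start; "ft_torque": the same for the moment, N m; "opening": finger opening in mm; "grasp_force": force on a finger pad.
Only numpy, scipy, OpenCV 4.12 (cv2) and the standard library are available. Lean on these libraries where they do the work, as an engineer would, in place of code of your own. Each camera call takes 0.05 s, during which the arm holds its last target. There are 200 camera calls.

## Working session

There is one attempt and no reset: what is moved stays moved. The work goes in short steps, Python scripts to look and compute and a tool call to move; the robot and the scene stay as the last step left them, time stands still between calls to the robot, and variables do not carry over. Pictures are saved under pics/ and viewed, at most 14 in all, crops included, and the job is handed in when it is done.

Besides the shell and the picture viewer there is one more tool, called after "Call:" by a JSON object that holds its "method" and its "body". servo_tool: Moves the arm, as the interface text tells. Its arguments: {"type":"object","properties":{"rows":{"type":"array"}},"required":["rows"]}

```bash
mkdir -p pics
cat > h.py <<'E'
import numpy as np, cv2
from workcell import ctrl
from scipy.spatial.transform import Rotation as R
def cal(n):
    c=ctrl.calibration(n); f=192/np.tan(np.radians(c['fov_y'])/2)
    return np.array([[f,0,c['cx']],[0,f,c['cy']],[0,0,1]]),np.array(c['extrinsics']),c
def ray(n,p,z=0):
    K,E,_=cal(n); d=E[:3,:3].T@np.linalg.inv(K)@np.array([p[0],p[1],1.]); o=-E[:3,:3].T@E[:3,3]
    return o+d*(z-o[2])/d[2]
def proj(n,P):
    K,E,_=cal(n); q=K@(E[:3,:3]@np.array(P,float)+E[:3,3]); return q[:2]/q[2]
def save(n,name,box=None,s=1.5):
    im=ctrl.grab_frame(n)[:,:,::-1]
    if box: im=im[box[1]:box[3],box[0]:box[2]]
    cv2.imwrite('pics/'+name,cv2.resize(im,None,fx=s,fy=s,interpolation=cv2.INTER_CUBIC))
E
python3 - <<'E'
from h import *
for n in('scene','top'):
    save(n,n+'1.png'); print(ctrl.calibration(n))
    for q in 'rack stirrer dish tall_bottle tall_beaker jar short_bottle short_beaker'.split():
        for d in ctrl.landmark_of(q,n)[:4]:
            print(n,q,round(d['conf'],2),np.round(d['position'],1),np.round(ray(n,d['position'])[:2],1))
s=ctrl.state();print(s)
E
```

```text
{'fov_y': 51.05354511836124, 'cx': 250.16453807786684, 'cy': 189.13112458560826, 'extrinsics': array([[-2.74277450e-02,  9.99617688e-01,  3.49235058e-03,
        -8.47196584e-01],
       [ 8.68743368e-01,  2.55647698e-02, -4.94602267e-01,
        -3.95208543e+02],
       [-4.94502456e-01, -1.05318685e-02, -8.69112421e-01,
         1.27419504e+03],
       [ 0.00000000e+00,  0.00000000e+00,  0.00000000e+00,
         1.00000000e+00]])}
scene rack 0.87 [199.7 204.7] [ 504.  -114.2]
scene stirrer 0.75 [297.5 216.1] [529.  134.5]
scene dish 0.93 [ 97.8 177.6] [ 431.3 -391.1]
scene tall_bottle 0.77 [362.9 185.7] [435.5 308.9]
scene tall_bottle 0.74 [421.7 200. ] [473.7 455.7]
scene tall_bottle 0.6 [394.6 187.4] [438.2 391.4]
scene tall_beaker 0.96 [145.5 156.2] [ 359.4 -275.6]
scene tall_beaker 0.64 [141.1 191.7] [ 470.5 -269.7]
scene jar 0.61 [401.9 231.7] [564.2 390.5]
scene short_bottle 0.76 [ 87.  223.7] [ 565.2 -389.1]
scene short_bottle 0.27 [299.  216.3] [529.5 138.2]
scene short_beaker 0.68 [354.2 164.4] [369.2 292.8]
{'fov_y': 50.61544646042902, 'cx': 258.65594842217047, 'cy': 195.
[... 800 characters left out ...]
]
{'time': 0.9, 'joint_positions': array([-1.35796771,  0.46747784, -0.011641  ,  1.60271617,  0.00601688,
        1.07142546, -0.05633997]), 'qd': array([ 0.00010172,  0.00093668,  0.00124317,  0.00015081, -0.00165539,
        0.00020999, -0.0007547 ]), 'tau': array([ 1.94216336e-04, -5.32223368e+01,  2.08843395e-02, -2.51626736e+01,
        1.14323955e-02,  1.08921839e-03,  3.86772374e-07]), 'tool_pos': array([164.50108039, 628.83006514, 220.99806751]), 'ee_rot': array([4.00858656e-01, 3.11587631e+00, 8.35414752e-06]), 'wrist_force': array([ 0.17626242, -0.94626128,  0.75745612]), 'ft_torque': array([ 0.0208715 , -0.02141264, -0.03072453]), 'grasp_force': 0.0, 'opening': 85.32716779844246}
```

View images.

View pics/scene1.png

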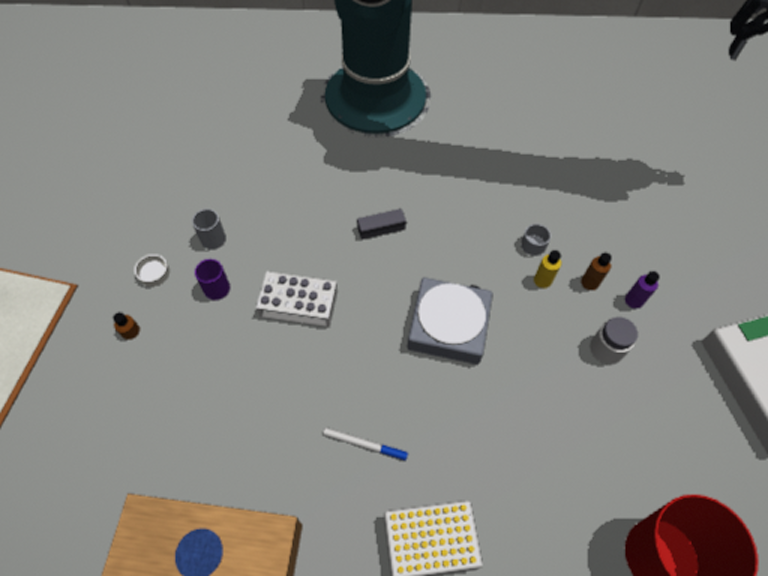

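View pics/top1.png

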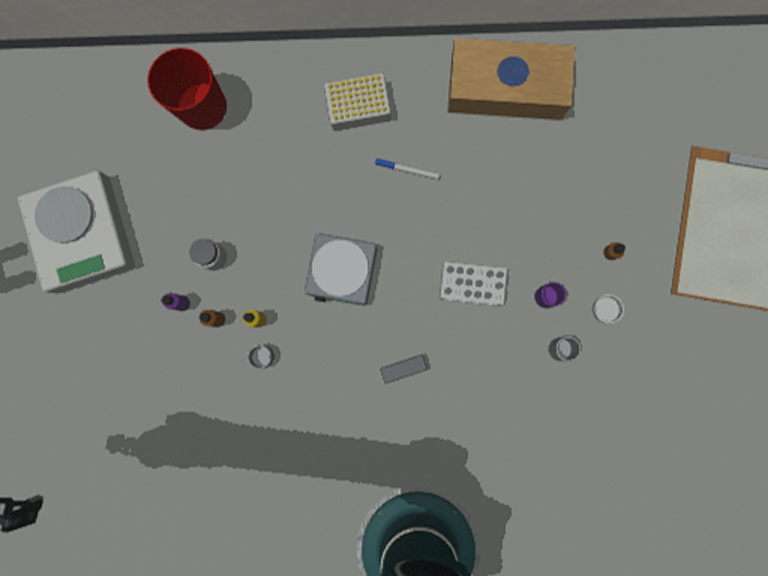

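The pictures show (scene pixels):
- **Bottles:** yellow at (365,180), amber at (398,182) and purple at (428,193). Only the amber one fits the tall_bottle.
- **Beakers:** steel at (139,153) and purple at (141,187). The tall steel one is meant. The short steel beaker is at (357,160).
- **Dish and jar:** the dish is at (101,180) and the jar at (410,227).
- **Rack and stirrer:** the rack is at (197,199) and the stirrer at (301,213).

Next I'll fit positions by matching model silhouettes in both views, and take one enlarged crop to confirm.

```bash
cat >> h.py <<'E'
from scipy.optimize import least_squares
def cyl(secs):  # (r,z) circles
    a=np.linspace(0,2*np.pi,36,endpoint=False)
    return np.vstack([np.c_[r*np.cos(a),r*np.sin(a),0*a+z] for r,z in secs])
def box(x,y,h):
    return np.array([[i*x/2,j*y/2,k] for i in(-1,1) for j in(-1,1) for k in(0,h)])
M=dict(dish=cyl([(27,0),(28,20)]),tall_bottle=cyl([(16,0),(16,62),(9,67),(9,85)]),tall_beaker=cyl([(23,0),(23,62)]),
 jar=cyl([(28,0),(28,52),(25,70)]),short_bottle=cyl([(16,0),(16,30),(9,53)]),short_beaker=cyl([(23,0),(23,36)]),
 rack=box(70,120,44),stirrer=box(120,120,50))
def ext(n,pts):
    K,E,_=cal(n); q=(K@(E[:3,:3]@pts.T+E[:3,3:4])).T
    return cv2.convexHull((q[:,:2]/q[:,2:]).astype(np.float32))
def feat(hull):
    h=hull[:,0]; m=cv2.moments(hull)
    return np.r_[h.min(0),h.max(0),m['m10']/m['m00'],m['m01']/m['m00']]
def mfeat(mask):
    c,_=cv2.findContours(mask.astype(np.uint8),cv2.RETR_EXTERNAL,cv2.CHAIN_APPROX_NONE)
    c=max(c,key=cv2.contourArea); h=c[:,0]; ys,xs=np.nonzero(mask)
    return np.r_[h.min(0)-.5,h.max(0)+.5,xs.mean(),ys.mean()]
def fit(q,masks,x0,z=0,yaw=None):
    f={n:mfeat(m) for n,m in masks.items()}
    def res(p):
        w=p[2] if len(p)>2 else 0; c,s=np.cos(w),np.sin(w); Rz=np.array([[c,-s,0],[s,c,0],[0,0,1]])
        return np.hstack([feat(ext(n,M[q]@Rz.T+[p[0],p[1],z]))-f[n] for n in f])
    p0=list(x0)+([yaw] if yaw is not None else [])
    r=least_squares(res,p0,x_scale=[10,10,.1][:len(p0)],diff_step=1e-3,loss='soft_l1'); return r.x,r.fun
def locate(q,x0,z=0,yaw=None,cams=('scene','top')):
    ms={}
    for n in cams:
        t=proj(n,[*x0,z+20]); b=[d for d in ctrl.silhouettes(q,n) if np.hypot(*(np.array(d['position'])-t))<20]
        if b: ms[n]=min(b,key=lambda d:np.hypot(*(np.array(d['position'])-t)))['pixels']
    out=[]
    for k in list(ms)+(['both'] if len(ms)>1 else []):
        x,f=fit(q,ms if k=='both' else {k:ms[k]},x0,z,yaw); print(q,k,np.round(x,3),'res',np.round(f,1))
    return x if ms else None
E
python3 - <<'E'
from h import *
for n in('scene','top'): ctrl.grab_frame(n)
G=dict(rack=(497,-118),stirrer=(533,135),dish=(431,-391),tall_bottle=(439,388),tall_beaker=(360,-275),jar=(567,393),short_bottle=(558,-393),short_beaker=(368,300))
for q,g in G.items():
    locate(q,g,yaw=-.14 if q in('rack','stirrer') else None)
im=ctrl.grab_frame('scene')[:,:,::-1]; im=np.hstack([im[120:240,80:200],im[130:250,330:450]])
cv2.imwrite('pics/crop1.png',cv2.resize(im,None,fx=3.3,fy=3.3,interpolation=2))
E
```

```text
rack scene [ 5.00542e+02 -1.13269e+02 -5.40000e-02] res [ 0.2 -0.2 -0.5  0.1  0.2  0.1]
rack top [ 5.00329e+02 -1.14634e+02 -9.50000e-02] res [-0.4  0.3  0.2 -0.   0.1 -0.3]
rack both [ 5.00296e+02 -1.13890e+02 -7.60000e-02] res [-0.3 -0.7 -0.5  0.4  0.   0.  -0.5  0.7 -0.2 -0.4 -0.1 -0.3]
stirrer scene [ 5.34209e+02  1.37437e+02 -1.25000e-01] res [ 0.5 -1.1 -1.   1.   0.2 -0. ]
stirrer top [ 5.33258e+02  1.37211e+02 -1.47000e-01] res [-0.   0.2  0.   0.1  0.  -0.2]
stirrer both [ 5.33590e+02  1.37435e+02 -1.39000e-01] res [ 0.2 -1.6 -0.7  1.1  0.2 -0.2  0.   0.2 -0.2 -0.2 -0.1 -0.3]
dish scene [ 444.646 -375.786] res [-0.5 -0.5  0.4  0.5  0.1 -0.1]
dish top [ 446.295 -374.8  ] res [ 0.3 -0.1 -0.3  0.3  0.  -0.1]
dish both [ 445.625 -375.207] res [-0.3 -0.2  0.6  0.9  0.2  0.3  0.4  0.1 -0.1  0.5  0.2  0.1]
tall_bottle scene [442.206 386.773] res [-0.7 -0.3  0.2  0.5  0.3 -0.2]
tall_bottle top [442.791 385.153] res [-1.1 -0.1  0.9  0.2  0.1 -0. ]
tall_bottle both [442.598 386.16 ] res [-0.9 -0.1 -0.   0.7  0.1 -0.1 -1.5 -0.   0.5  0.2 -0.2  0. ]
tall_beaker scene [ 370.684 -283.305] res [ 0.  -0.5  0.   0.2 -0.1  0.3]
tall_beaker top [ 372.123 -281.17 ] res [-0.4 -0.4  0.6  0.4 -0.1 -0. ]
tall_beaker both [ 371.629 -282.311] res [ 0.3 -0.2  0.4  0.5  0.3  0.6 -0.  -0.2  1.   0.6  0.3  0.1]
jar scene [566.281 395.627] res [-0.9 -0.8  0.9  0.7 -0.   0. ]
jar top [569.03  396.114] res [-0.3  0.2  0.5  0.  -0.1 -0.2]
jar both [567.662 395.702] res [-0.8 -0.3  1.   1.2  0.1  0.6 -0.2  0.6  0.6  0.5  0.1  0.2]
short_bottle top [ 558.615 -391.862] res [-0.1 -0.3 -0.1  0.3  0.1  0. ]
short_beaker scene [367.049 295.612] res [-0.8 -0.4  0.6  0.4  0.1 -0. ]
short_beaker top [368.254 296.908] res [ 0.1 -0.6 -0.2  0.6  0.   0. ]
short_beaker both [367.629 296.284] res [-0.6 -0.2  0.9  0.6  0.4  0.2  0.3 -0.4  0.   0.8  0.2  0.2]
```

View pics/crop1.png

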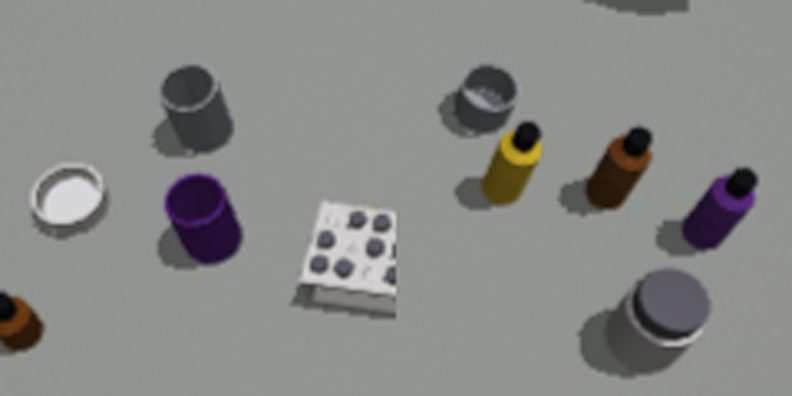

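The crop confirms the targets: the amber bottle in the middle of its three, and the steel beaker above the purple one. From the fits, the rack is at (500.3,-113.9), the stirrer at (533.5,137.4) and their line is at yaw -0.131. I'll turn the tool to that yaw and keep it there.

Call:
{"method": "servo_tool", "body": {"rows": [[[-1,-1,0,0,0,-0.239,0],[-1,-1,0,0,0,-0.239,0],[-1,-1,0,0,0,-0.239,0],[-1,-1,0,0,0,-0.239,0]]]}}

```text
time: 2.18
tool_pos: [239.8, 501.7, 220.9]
ee_rot: [0.214, 3.133, -0.004]
wrist_force: [0.4, 0.5, 0.2]
opening: 85.5
grasp_force: 0.0
```

Call:
{"method": "servo_tool", "body": {"rows": [[[-1,-1,0,0,0,0,0],[-1,-1,0,0,0,0,0],[-1,-1,0,0,0,0,0],[-1,-1,0,0,0,0,0]]]}}

```text
time: 2.52
tool_pos: [325.9, 389.7, 221.3]
ee_rot: [0.215, 3.132, -0.002]
wrist_force: [0.3, 0.5, -0.4]
opening: 85.4
grasp_force: 0.0
```

Call:
{"method": "servo_tool", "body": {"rows": [[[-1,-1,0,0,0,0,0],[-1,-1,0,0,0,0,0],[-1,-1,0,0,0,0,0],[-1,-1,0,0,0,0,0]]]}}

```text
time: 2.85
tool_pos: [411.7, 277.4, 221.5]
ee_rot: [0.216, 3.132, -0.002]
wrist_force: [-0.0, -0.5, 0.2]
opening: 85.2
grasp_force: 0.0
```

Call:
{"method": "servo_tool", "body": {"rows": [[[-1,-1,0,0,0,0,0],[-1,-1,0,0,0,0,0],[-1,-1,0,0,0,0,0],[-1,-1,0,0,0,0,0]]]}}

```text
time: 3.18
tool_pos: [497.6, 164.7, 221.6]
ee_rot: [0.216, 3.131, -0.002]
wrist_force: [0.7, 0.4, -0.7]
opening: 85.4
grasp_force: 0.0
```

Call:
{"method": "servo_tool", "body": {"rows": [[[-0.2,-1,0,0,0,0,0],[-0.2,-1,0,0,0,0,0],[-0.2,-1,0,0,0,0,0]]]}}

```text
time: 3.43
tool_pos: [501.4, 62.9, 221.2]
ee_rot: [0.214, 3.134, -0.003]
wrist_force: [0.5, -0.8, 0.4]
opening: 85.5
grasp_force: 0.0
```

Call:
{"method": "servo_tool", "body": {"rows": [[[0,-1,0,0,0,0,0],[0,-1,0,0,0,0,0],[0,-1,0,0,0,0,0]]]}}

```text
time: 3.68
tool_pos: [487.2, -36.3, 221.4]
ee_rot: [0.215, 3.134, -0.003]
wrist_force: [-0.2, -0.1, -0.2]
opening: 85.7
grasp_force: 0.0
```

Call:
{"method": "servo_tool", "body": {"rows": [[[0,-1,0,0,0,0,0],[0,-1,0,0,0,0,0],[0,-1,0,0,0,0,0]]]}}

```text
time: 3.93
tool_pos: [474.0, -135.4, 221.6]
ee_rot: [0.215, 3.133, -0.003]
wrist_force: [0.2, 0.1, -0.3]
opening: 85.3
grasp_force: 0.0
```

Call:
{"method": "servo_tool", "body": {"rows": [[[0,-1,0,0,0,0,0],[0,-1,0,0,0,0,0],[0,-1,0,0,0,0,0]]]}}

```text
time: 4.18
tool_pos: [460.7, -234.7, 221.7]
ee_rot: [0.214, 3.133, -0.004]
wrist_force: [0.1, -0.7, 0.2]
opening: 85.4
grasp_force: 0.0
```

Call:
{"method": "servo_tool", "body": {"rows": [[[0,-1,0.6,0,0,0,0],[0,-1,0.6,0,0,0,0],[0,-1,0.6,0,0,0,0],[0,-1,0.6,0,0,0,0]]]}}

```text
time: 4.52
tool_pos: [445.1, -333.5, 158.2]
ee_rot: [-0.217, -3.129, 0.004]
wrist_force: [-0.3, -0.2, 0.3]
opening: 85.8
grasp_force: 0.0
```

Call:
{"method": "servo_tool", "body": {"rows": [[[0,-0.4,0.3,0,0,0,0],[0,-0.4,0.3,0,0,0,0],[0,-0.4,0.3,0,0,0,0],[0,-0.4,0.3,0,0,0,0]]]}}

```text
time: 4.85
tool_pos: [443.8, -367.2, 131.0]
ee_rot: [-0.206, -3.134, -0.001]
wrist_force: [0.1, 0.1, 0.3]
opening: 85.7
grasp_force: 0.0
```

Call:
{"method": "servo_tool", "body": {"rows": [[[-0.03,-0.08,0.7,0,0,0,0],[-0.03,-0.08,0.7,0,0,0,0],[-0.03,-0.08,0.7,0,0,0,0],[-0.03,-0.08,0.7,0,0,0,0]]]}}

```text
time: 5.18
tool_pos: [446.0, -374.5, 61.1]
ee_rot: [-0.203, -3.134, -0.002]
wrist_force: [-0.2, -1.1, 0.2]
opening: 85.1
grasp_force: 0.0
```

Call:
{"method": "servo_tool", "body": {"rows": [[[0,0,0,0,0,0,0]]]}}

```text
time: 5.27
tool_pos: [447.1, -375.9, 63.0]
ee_rot: [0.203, 3.132, -0.001]
wrist_force: [0.1, -0.1, 0.8]
opening: 85.4
grasp_force: 0.0
```

Run:
```python
from h import *
save('scene','s2.png',(60,110,260,260),4)
save('top','t2.png',(330,130,480,280),4)
print(ctrl.state()['tool_pos'])
locate('dish',(445,-375))
```

```text
[ 447.24887134 -376.42350861   63.44273472]
dish scene [ 444.426 -376.97 ] res [-0.9 -0.6  1.   0.4 -0.   0. ]
dish top [ 434.78  -372.176] res [-1.4 -4.1  1.   3.3  0.1  0. ]
dish both [ 442.845 -375.49 ] res [-0.2 -1.1  1.7 -0.1  0.7 -0.5 -0.4 -7.   2.   0.5  1.1 -2.8]
```

View pics/s2.png

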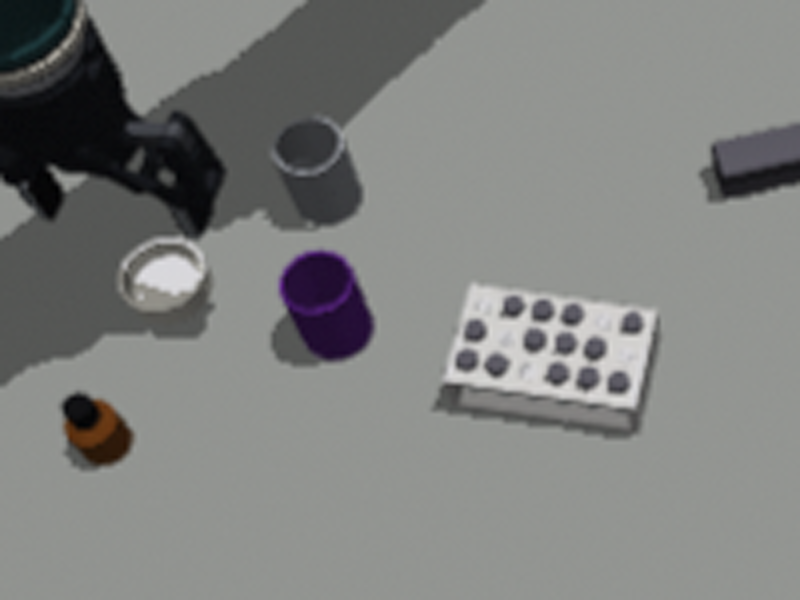

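The picture shows the open fingers above the dish (crop (160,275)), one on each side. I'll go down and close.

Call:
{"method": "servo_tool", "body": {"rows": [[[0.015,0.01,0.2,0,0,0,0],[0.015,0.01,0.3,0,0,0,0],[0.015,0.01,0.42,0,0,0,0],[0.015,0.01,0.42,0,0,0,0],[0.015,0.01,0.42,0,0,0,0]]]}}

```text
time: 5.88
tool_pos: [443.9, -374.7, 18.5]
ee_rot: [-0.205, -3.134, -0.001]
wrist_force: [0.3, -0.2, 0.3]
opening: 85.4
grasp_force: 0.0
```

Call:
{"method": "servo_tool", "body": {"rows": [[[0,0,0,0,0,0,1],[0,0,0,0,0,0,1],[0,0,0,0,0,0,1],[0,0,0,0,0,0,1],[0,0,0,0,0,0,1],[0,0,0,0,0,0,1]]]}}

```text
time: 6.38
tool_pos: [444.4, -374.9, 19.2]
ee_rot: [0.205, 3.134, -0.0]
wrist_force: [-0.2, -0.1, -0.0]
opening: 12.3
grasp_force: 0.0
```

Run:
```python
from h import *
a=ctrl.grab_frame('scene')[130:250,60:180,::-1];b=ctrl.grab_frame('top')[150:270,340:460,::-1]
cv2.imwrite('pics/c3.png',cv2.resize(np.hstack([a,b]),None,fx=3.3,fy=3.3,interpolation=2))
print({k:v for k,v in ctrl.state().items() if k in('tool_pos','opening','grasp_force','wrist_force')})
locate('dish',(445,-375))
```

```text
{'tool_pos': array([ 444.33888791, -374.88706109,   19.08774514]), 'wrist_force': array([-0.06349731,  0.13872851, -0.97571291]), 'grasp_force': 0.0, 'opening': 0.32684787154179795}
dish scene [ 451.501 -374.575] res [-0.6 -1.3  1.4  2.8 -0.3 -0.2]
dish top [ 429.284 -369.221] res [-3.3 -6.2  3.1  6.3 -0.  -0. ]
dish both [ 445.317 -374.662] res [ -0.1  -3.2   1.8   0.8   0.2  -2.3  -1.7 -11.8   4.7   0.6   1.6  -5.6]
```

View pics/c3.png

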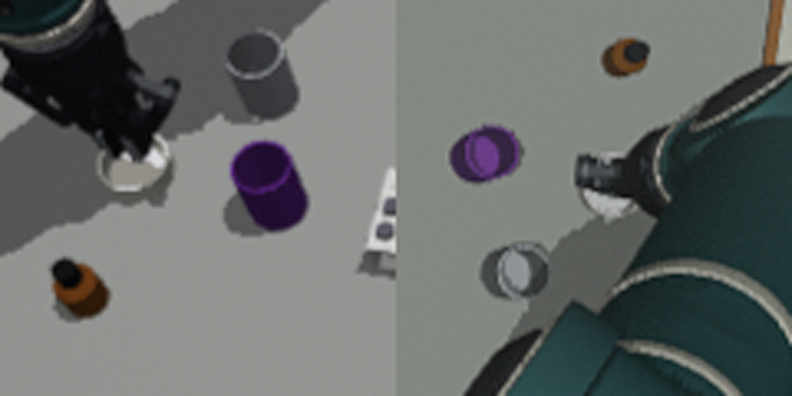

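The picture shows the fingers closed inside the dish, having passed over its rim. The dish itself hasn't moved. I'll touch its floor lightly to find the real tip height.

Call:
{"method": "servo_tool", "body": {"rows": [[[0,0,0.02,0,0,0,1],[0,0,0.02,0,0,0,1]]]}}

```text
time: 6.75
tool_pos: [444.1, -374.7, 16.7]
ee_rot: [-0.205, -3.135, -0.0]
wrist_force: [-0.8, -0.8, -0.2]
opening: -0.0
grasp_force: 0.0
```

Call:
{"method": "servo_tool", "body": {"rows": [[[0,0,0.02,0,0,0,1],[0,0,0.02,0,0,0,1]]]}}

```text
time: 6.92
tool_pos: [444.1, -374.7, 14.6]
ee_rot: [-0.205, -3.134, -0.001]
wrist_force: [-0.6, -0.2, -0.2]
opening: 0.1
grasp_force: 0.0
```

Call:
{"method": "servo_tool", "body": {"rows": [[[0,0,0.02,0,0,0,1],[0,0,0.02,0,0,0,1]]]}}

```text
time: 7.08
tool_pos: [444.1, -374.7, 12.6]
ee_rot: [-0.205, -3.134, -0.0]
wrist_force: [-0.5, -0.4, 0.5]
opening: 0.3
grasp_force: 0.0
```

Call:
{"method": "servo_tool", "body": {"rows": [[[0,0,0.02,0,0,0,1],[0,0,0.02,0,0,0,1]]]}}

```text
time: 7.25
tool_pos: [444.1, -374.7, 10.6]
ee_rot: [-0.205, -3.135, -0.0]
wrist_force: [0.2, 0.5, -0.7]
opening: -0.1
grasp_force: 0.0
```

Call:
{"method": "servo_tool", "body": {"rows": [[[0,0,0.02,0,0,0,1],[0,0,0.02,0,0,0,1]]]}}

```text
time: 7.42
tool_pos: [444.2, -374.7, 8.7]
ee_rot: [-0.205, -3.135, -0.0]
wrist_force: [-0.5, -0.8, 0.4]
opening: 0.2
grasp_force: 0.0
```

Run:
```python
from h import *
a=ctrl.grab_frame('scene')[150:220,60:130,::-1];b=ctrl.grab_frame('top')[170:240,370:440,::-1]
cv2.imwrite('pics/c4.png',cv2.resize(np.hstack([a,b]),None,fx=5.7,fy=5.7,interpolation=2))
s=ctrl.state();print({k:v for k,v in s.items() if k in('tool_pos','opening','grasp_force','wrist_force')})
p=s['tool_pos']
for z in(0,9,17): print(z,proj('scene',p-[0,0,z])-[60,150],proj('top',p-[0,0,z])-[370,170])
```

```text
{'tool_pos': array([ 444.21306293, -374.86688557,    8.90498583]), 'wrist_force': array([ 0.09289865, -0.42103444, -0.39225209]), 'grasp_force': 0.0, 'opening': -0.16136941066100172}
0 [41.80680752 30.21978984] [34.16670919 36.04789224]
9 [42.89112736 31.97633495] [33.15287923 36.26472202]
17 [43.84160217 33.51605765] [32.26446166 36.45472962]
```

View pics/c4.png

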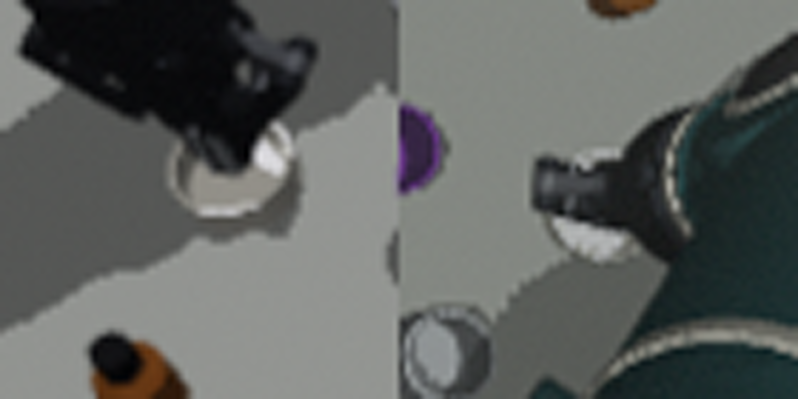

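The visible tip (crop (230,165)) projects to about the reported TCP point, so the tips are not 17 mm ahead of it. I'll keep going down to contact.

Call:
{"method": "servo_tool", "body": {"rows": [[[0,0,0.02,0,0,0,1],[0,0,0.02,0,0,0,1]]]}}

```text
time: 7.68
tool_pos: [444.2, -374.8, 6.7]
ee_rot: [-0.205, -3.135, -0.0]
wrist_force: [1.1, 1.4, -0.6]
opening: 0.3
grasp_force: 0.0
```

Call:
{"method": "servo_tool", "body": {"rows": [[[0,0,0.02,0,0,0,1],[0,0,0.02,0,0,0,1]]]}}

```text
time: 7.85
tool_pos: [444.1, -374.7, 4.7]
ee_rot: [-0.205, -3.135, -0.0]
wrist_force: [0.2, -0.3, -0.8]
opening: 0.4
grasp_force: 0.0
```

Call:
{"method": "servo_tool", "body": {"rows": [[[0,0,0.02,0,0,0,1],[0,0,0.02,0,0,0,1]]]}}

```text
time: 8.02
tool_pos: [444.2, -374.7, 2.7]
ee_rot: [-0.205, -3.135, -0.0]
wrist_force: [-0.6, 0.8, -0.2]
opening: 0.3
grasp_force: 0.0
```

Call:
{"method": "servo_tool", "body": {"rows": [[[0,0,0.015,0,0,0,1],[0,0,0.015,0,0,0,1]]]}}

```text
time: 8.18
tool_pos: [444.1, -374.8, 1.2]
ee_rot: [-0.205, -3.135, -0.0]
wrist_force: [-0.3, 1.2, -0.1]
opening: -0.3
grasp_force: 0.0
```

Call:
{"method": "servo_tool", "body": {"rows": [[[0,0,0.015,0,0,0,1],[0,0,0.015,0,0,0,1]]]}}

```text
time: 8.35
tool_pos: [444.2, -374.8, -0.2]
ee_rot: [-0.205, -3.135, -0.0]
wrist_force: [-0.2, -0.6, 0.1]
opening: 0.0
grasp_force: 0.0
```

Call:
{"method": "servo_tool", "body": {"rows": [[[0,0,0.015,0,0,0,1],[0,0,0.015,0,0,0,1]]]}}

```text
time: 8.52
tool_pos: [444.2, -374.8, -1.7]
ee_rot: [-0.205, -3.135, -0.0]
wrist_force: [-0.3, -0.0, 0.3]
opening: -0.1
grasp_force: 0.0
```

Run:
```python
from h import *
a=ctrl.grab_frame('scene')[150:220,60:130,::-1];b=ctrl.grab_frame('top')[170:240,370:440,::-1]
cv2.imwrite('pics/c5.png',cv2.resize(np.hstack([a,b]),None,fx=5.7,fy=5.7,interpolation=2))
s=ctrl.state();print(s)
```

```text
{'time': 8.6167, 'joint_positions': array([ 0.36079433,  0.68913114,  0.37008924,  1.91573318, -0.41224937,
        0.61146639,  2.4356399 ]), 'qd': array([-1.88232135e-04, -9.72605319e-04,  6.90773415e-04, -7.83439033e-05,
        7.65204734e-04, -1.33246207e-03, -7.73390482e-04]), 'tau': array([-1.73660417e-03, -5.26440918e+01,  6.40720814e+00, -1.50385880e+01,
        5.66030925e-03,  4.37104736e-04,  1.31627705e-03]), 'tool_pos': array([ 444.24461688, -374.86415774,   -1.59924225]), 'ee_rot': array([-2.05243937e-01, -3.13480095e+00, -1.23526836e-04]), 'wrist_force': array([-0.16611794, -0.08654047,  0.40743284]), 'ft_torque': array([ 0.0127232 , -0.02509749, -0.00354067]), 'grasp_force': 0.0, 'opening': -0.16677959874420334}
```

View pics/c5.png

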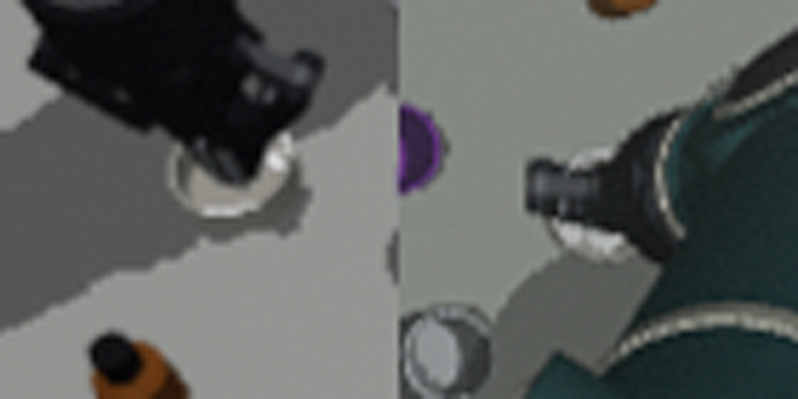

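Call:
{"method": "servo_tool", "body": {"rows": [[[0,0,0.01,0,0,0,1],[0,0,0.01,0,0,0,1]]]}}

```text
time: 8.78
tool_pos: [444.3, -374.8, -2.6]
ee_rot: [-0.205, -3.135, -0.0]
wrist_force: [-0.5, -0.5, 1.1]
opening: 0.0
grasp_force: 0.0
```

Call:
{"method": "servo_tool", "body": {"rows": [[[0,0,0.01,0,0,0,1],[0,0,0.01,0,0,0,1]]]}}

```text
time: 8.95
tool_pos: [444.2, -374.8, -3.7]
ee_rot: [-0.205, -3.135, -0.0]
wrist_force: [0.1, 0.4, 0.6]
opening: -0.1
grasp_force: 0.0
```

Call:
{"method": "servo_tool", "body": {"rows": [[[0,0,0.01,0,0,0,1],[0,0,0.01,0,0,0,1]]]}}

```text
time: 9.12
tool_pos: [444.3, -374.8, -4.7]
ee_rot: [-0.205, -3.135, -0.0]
wrist_force: [-0.7, -0.9, -0.4]
opening: -0.3
grasp_force: 0.0
```

Call:
{"method": "servo_tool", "body": {"rows": [[[0,0,0.015,0,0,0,1],[0,0,0.015,0,0,0,1]]]}}

```text
time: 9.28
tool_pos: [444.3, -374.9, -6.1]
ee_rot: [0.205, 3.135, -0.0]
wrist_force: [-0.5, 0.6, 0.6]
opening: 0.1
grasp_force: 0.0
```

Call:
{"method": "servo_tool", "body": {"rows": [[[0,0,0.015,0,0,0,1],[0,0,0.015,0,0,0,1]]]}}

```text
time: 9.45
tool_pos: [444.4, -375.0, -6.2]
ee_rot: [0.205, 3.134, 0.001]
wrist_force: [-2.8, 4.0, 13.5]
opening: -0.1
grasp_force: 6.4
```

Call:
{"method": "servo_tool", "body": {"rows": [[[0,0,0.015,0,0,0,1],[0,0,0.015,0,0,0,1]]]}}

```text
time: 9.62
tool_pos: [444.4, -375.0, -6.3]
ee_rot: [0.206, 3.134, 0.003]
wrist_force: [-5.5, 5.4, 26.1]
opening: 0.0
grasp_force: 12.8
```

Contact comes at a reading of -6.2 with the tips on the dish floor (z = 4). So when shut, true tip z = reading + 10.2, about 27 mm higher than the description implies. I'll lift, open and grasp again at a reading of about -9.

Call:
{"method": "servo_tool", "body": {"rows": [[[0,0,-0.4,0,0,0,1],[0,0,-0.4,0,0,0,1],[0,0,-0.4,0,0,0,0],[0,0,-0.4,0,0,0,0],[0,0,-0.4,0,0,0,0],[0,0,-0.4,0,0,0,0],[0,0,-0.4,0,0,0,0],[0,0,-0.4,0,0,0,0],[0,0,-0.4,0,0,0,0]]]}}

```text
time: 10.37
tool_pos: [444.0, -374.8, 30.5]
ee_rot: [-0.205, -3.134, -0.001]
wrist_force: [0.6, -0.5, 0.4]
opening: 83.2
grasp_force: 0.0
```

Call:
{"method": "servo_tool", "body": {"rows": [[[0,0,0.2,0,0,0,0],[0,0,0.3,0,0,0,0],[0,0,0.4,0,0,0,0],[0,0,0.4,0,0,0,0],[0,0,0.4,0,0,0,0]]]}}

```text
time: 10.78
tool_pos: [443.7, -374.7, -9.7]
ee_rot: [-0.205, -3.133, -0.001]
wrist_force: [0.6, -0.8, -0.3]
opening: 85.4
grasp_force: 0.0
```

Call:
{"method": "servo_tool", "body": {"rows": [[[0,0,0,0,0,0,1],[0,0,0,0,0,0,1],[0,0,0,0,0,0,1],[0,0,0,0,0,0,1],[0,0,0,0,0,0,1],[0,0,0,0,0,0,1]]]}}

```text
time: 11.28
tool_pos: [444.8, -375.3, -7.7]
ee_rot: [0.205, 3.133, -0.001]
wrist_force: [-1.6, 0.7, 5.8]
opening: 52.5
grasp_force: 62.7
```

Call:
{"method": "servo_tool", "body": {"rows": [[[0,0,-0.2,0,0,0,1],[0,0,-0.5,0,0,0,1],[0,0,-0.8,0,0,0,1],[0,0,-1,0,0,0,1],[0,0,-1,0,0,0,1]]]}}

```text
time: 11.7
tool_pos: [446.7, -377.0, 95.8]
ee_rot: [0.205, 3.127, -0.006]
wrist_force: [0.5, -0.2, -0.8]
opening: 52.4
grasp_force: 63.3
```

Call:
{"method": "servo_tool", "body": {"rows": [[[0,0.2,-0.1,0,0,0,1],[0,0.5,-0.1,0,0,0,1],[0,0.8,-0.1,0,0,0,1],[0,1,-0.1,0,0,0,1]]]}}

```text
time: 12.03
tool_pos: [457.4, -272.5, 100.5]
ee_rot: [-0.202, -3.134, -0.003]
wrist_force: [0.5, 0.6, 0.2]
opening: 52.5
grasp_force: 63.3
```

Call:
{"method": "servo_tool", "body": {"rows": [[[-0.1,0.35,0,0,0,0,1],[-0.1,0.7,0,0,0,0,1],[-0.1,1,0,0,0,0,1]]]}}

```text
time: 12.28
tool_pos: [480.4, -175.4, 100.6]
ee_rot: [-0.203, -3.135, -0.001]
wrist_force: [0.3, 0.6, -1.5]
opening: 52.4
grasp_force: 63.3
```

Call:
{"method": "servo_tool", "body": {"rows": [[[-0.1,0.35,0,0,0,0,1],[-0.1,0.7,0,0,0,0,1],[-0.1,1,0,0,0,0,1]]]}}

```text
time: 12.53
tool_pos: [503.4, -77.4, 100.6]
ee_rot: [-0.203, -3.135, -0.001]
wrist_force: [0.3, 0.2, -0.6]
opening: 52.3
grasp_force: 63.3
```

Call:
{"method": "servo_tool", "body": {"rows": [[[0,0.3,0,0,0,0,1],[0,0.6,0,0,0,0,1],[0,0.8,0,0,0,0,1],[0,0.93,0,0,0,0,1],[0,0.93,0,0,0,0,1],[0,0.93,0,0,0,0,1]]]}}

```text
time: 13.03
tool_pos: [515.0, 12.5, 100.6]
ee_rot: [-0.203, -3.134, 0.0]
wrist_force: [0.4, -0.8, -0.5]
opening: 52.8
grasp_force: 63.3
```

Run:
```python
from h import *
a=ctrl.grab_frame('scene')[110:260,180:330,::-1];b=ctrl.grab_frame('top')[110:260,190:340,::-1]
cv2.imwrite('pics/c6.png',cv2.resize(np.hstack([a,b]),None,fx=2.6,fy=2.6,interpolation=2))
s=ctrl.state();p=s['tool_pos'];print(p,s['opening'])
locate('dish',p[:2],p[2]+5)
```

```text
[514.99666704  10.86874859 100.82965971] 52.4001525088657
dish scene [514.198  12.935] res [-0.4 -0.5  0.3  0.7  0.  -0.2]
```

View pics/c6.png

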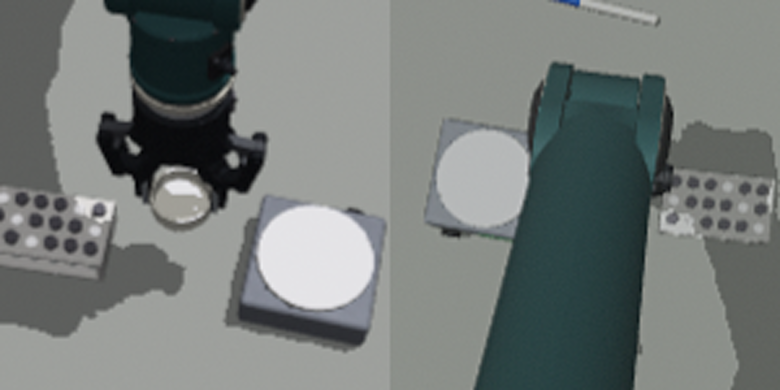

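The dish is held level (crop (182,197)) and sits under the tool. I'll lower it, release with the gripper only partly open, and lift.

Call:
{"method": "servo_tool", "body": {"rows": [[[-0.02,0.0,0.2,0,0,0,1],[-0.02,0.0,0.5,0,0,0,1],[-0.02,0.0,0.8,0,0,0,1],[-0.02,0.0,1,0,0,0,1],[-0.02,0.0,1,0,0,0,1],[-0.02,0.0,1,0,0,0,1]]]}}

```text
time: 13.73
tool_pos: [516.6, 10.6, 0.5]
ee_rot: [-0.208, -3.133, 0.001]
wrist_force: [0.1, 0.5, 0.1]
opening: 52.5
grasp_force: 63.2
```

Call:
{"method": "servo_tool", "body": {"rows": [[[0,0.0,0.04,0,0,0,1],[0,0.0,0.075,0,0,0,1],[0,0.0,0.075,0,0,0,1],[0,0,0.075,0,0,0,1]]]}}

```text
time: 14.07
tool_pos: [517.8, 12.0, -5.8]
ee_rot: [0.205, 3.134, 0.001]
wrist_force: [0.6, 0.2, -1.1]
opening: 52.7
grasp_force: 63.3
```

Call:
{"method": "servo_tool", "body": {"rows": [[[0,0,0.015,0,0,0,1],[0,0,0.015,0,0,0,1],[0,0,0.015,0,0,0,0.15],[0,0,0.015,0,0,0,0.15],[0,0,0.015,0,0,0,0.15],[0,0,0.015,0,0,0,0.15]]]}}

```text
time: 14.57
tool_pos: [517.4, 11.9, -8.0]
ee_rot: [0.205, 3.135, 0.0]
wrist_force: [-0.3, -0.0, -0.3]
opening: 72.4
grasp_force: 0.0
```

Call:
{"method": "servo_tool", "body": {"rows": [[[0,0,-0.2,0,0,0,0.15],[0,0,-0.5,0,0,0,0.15],[0,0,-0.8,0,0,0,0.15],[0,0,-1,0,0,0,0.15]]]}}

```text
time: 14.9
tool_pos: [518.1, 11.7, 94.2]
ee_rot: [0.206, 3.133, 0.0]
wrist_force: [0.3, 0.9, 0.7]
opening: 73.0
grasp_force: 0.0
```

Call:
{"method": "servo_tool", "body": {"rows": [[[0.3,0.9,-0.3,0,0,0,0.15],[0.3,0.9,-0.3,0,0,0,0.15],[0.3,0.9,-0.3,0,0,0,0.15]]]}}

```text
time: 15.15
tool_pos: [499.0, 110.3, 123.7]
ee_rot: [0.198, 3.134, 0.006]
wrist_force: [0.5, 1.4, 0.2]
opening: 72.4
grasp_force: 0.0
```

Call:
{"method": "servo_tool", "body": {"rows": [[[0.3,0.9,0,0,0,0,0.15],[0.3,0.9,0,0,0,0,0.15],[0.3,0.9,0,0,0,0,0.15]]]}}

```text
time: 15.4
tool_pos: [479.4, 205.2, 122.2]
ee_rot: [-0.193, -3.135, -0.005]
wrist_force: [-0.2, 0.1, 0.0]
opening: 72.6
grasp_force: 0.0
```

Call:
{"method": "servo_tool", "body": {"rows": [[[0.3,0.9,0,0,0,0,0.15],[0.3,0.9,0,0,0,0,0.15],[0.3,0.9,0,0,0,0,0.15]]]}}

```text
time: 15.65
tool_pos: [461.0, 298.5, 121.9]
ee_rot: [-0.192, -3.135, -0.005]
wrist_force: [-0.6, 0.9, 0.0]
opening: 72.0
grasp_force: 0.0
```

Call:
{"method": "servo_tool", "body": {"rows": [[[0.3,0.6,0,0,0,0,0.25],[0.3,0.9,0,0,0,0,0.25],[0.3,0.9,0,0,0,0,0.25],[0.3,0.9,0,0,0,0,0.25],[0.3,0.9,0,0,0,0,0.25]]]}}

```text
time: 16.07
tool_pos: [444.9, 384.5, 121.6]
ee_rot: [-0.202, -3.135, 0.002]
wrist_force: [0.2, -1.2, -0.4]
opening: 64.0
grasp_force: 0.0
```

Run:
```python
from h import *
for n in('scene','top'): ctrl.grab_frame(n)
s=ctrl.state();p=s['tool_pos'];print(p,s['opening'])
locate('dish',(517,12)); locate('tall_bottle',(442.6,386)); locate('stirrer',(533,137),yaw=-.13);locate('rack',(500,-114),yaw=-.13)
```

```text
[445.84527682 382.47667755 121.8169126 ] 63.991377648327045
dish scene [516.66   14.144] res [-0.9 -0.5  0.6  0.6  0.2 -0.1]
dish top [519.669  12.321] res [-0.1 -0.2  0.2  0.2 -0.1 -0. ]
dish both [518.207  13.239] res [-1.3 -0.   0.2  1.2 -0.2  0.5 -0.4  0.3 -0.1  0.7 -0.4  0.5]
tall_bottle scene [442.86  386.738] res [-0.6 -1.   0.3  0.8  0.3  0.1]
tall_bottle top [432.075 381.783] res [-2.  -2.4  3.   3.7  0.  -0. ]
tall_bottle both [440.961 386.188] res [-0.9 -1.7 -0.1  0.1 -0.1 -0.5 -3.5 -5.5  1.5  0.8 -1.5 -3.1]
stirrer top [ 5.33135e+02  1.37149e+02 -1.47000e-01] res [-0.   0.2  0.1  0.1 -0.  -0.3]
rack scene [ 5.01729e+02 -1.15246e+02 -7.30000e-02] res [ 0.1 -0.2 -0.  -0.1 -0.1  0.3]
rack top [ 4.99286e+02 -1.16144e+02 -8.60000e-02] res [ 0.2 -0.1 -0.3  0.1  0.1  0. ]
rack both [ 5.00452e+02 -1.15679e+02 -8.20000e-02] res [-0.1 -0.8 -0.1 -0.4 -0.2 -0.1  0.1 -0.5 -0.5 -0.3 -0.1 -0.4]
```

Call:
{"method": "servo_tool", "body": {"rows": [[[0.04,0.035,0.1,0,0,0,0.25],[0.04,0.035,0.3,0,0,0,0.25],[0.04,0.035,0.6,0,0,0,0.25],[0.04,0.035,0.9,0,0,0,0.25],[0.04,0.035,1,0,0,0,0.25],[0.04,0.035,1,0,0,0,0.25],[0.04,0.035,1,0,0,0,0.25]]]}}

```text
time: 17.15
tool_pos: [441.8, 388.4, 21.8]
ee_rot: [-0.205, -3.135, 0.001]
wrist_force: [0.9, 0.1, 0.8]
opening: 63.7
grasp_force: 0.0
```

Call:
{"method": "servo_tool", "body": {"rows": [[[0,0,0.02,0,0,0,1],[0,0,0.02,0,0,0,1],[0,0,0.02,0,0,0,1],[0,0,0.02,0,0,0,1],[0,0,0.02,0,0,0,1],[0,0,0.02,0,0,0,1]]]}}

```text
time: 17.65
tool_pos: [442.6, 389.1, 21.5]
ee_rot: [0.205, 3.133, 0.003]
wrist_force: [-1.0, -0.8, 6.4]
opening: 30.6
grasp_force: 59.2
```

Call:
{"method": "servo_tool", "body": {"rows": [[[0,0,-0.2,0,0,0,1],[0,0,-0.5,0,0,0,1],[0,0,-0.8,0,0,0,1],[0,0,-1,0,0,0,1],[0,0,-1,0,0,0,1]]]}}

```text
time: 18.07
tool_pos: [444.1, 390.5, 124.8]
ee_rot: [0.205, 3.13, 0.011]
wrist_force: [0.2, 0.6, -0.7]
opening: 30.5
grasp_force: 59.5
```

Call:
{"method": "servo_tool", "body": {"rows": [[[-0.1,-0.3,0,0,0,0,1],[-0.2,-0.6,0,0,0,0,1],[-0.3,-0.9,0,0,0,0,1]]]}}

```text
time: 18.32
tool_pos: [459.1, 294.5, 119.5]
ee_rot: [-0.202, -3.135, 0.0]
wrist_force: [1.1, -1.1, -1.3]
opening: 30.5
grasp_force: 59.5
```

Call:
{"method": "servo_tool", "body": {"rows": [[[-0.1,-0.3,0,0,0,0,1],[-0.2,-0.6,0,0,0,0,1],[-0.3,-0.9,0,0,0,0,1]]]}}

```text
time: 18.57
tool_pos: [477.3, 200.6, 119.4]
ee_rot: [-0.205, -3.134, 0.0]
wrist_force: [-0.3, -0.3, -1.6]
opening: 30.5
grasp_force: 59.5
```

Call:
{"method": "servo_tool", "body": {"rows": [[[-0.1,-0.3,0,0,0,0,1],[-0.2,-0.6,0,0,0,0,1],[-0.3,-0.9,0,0,0,0,1]]]}}

```text
time: 18.82
tool_pos: [495.3, 107.6, 119.5]
ee_rot: [-0.205, -3.134, 0.0]
wrist_force: [0.3, -0.5, -1.1]
opening: 30.4
grasp_force: 59.5
```

Call:
{"method": "servo_tool", "body": {"rows": [[[-0.1,-0.3,0,0,0,0,1],[-0.2,-0.6,0,0,0,0,1],[-0.3,-0.8,0,0,0,0,1],[-0.33,-0.93,0,0,0,0,1],[-0.33,-0.93,0,0,0,0,1],[-0.33,-0.93,0,0,0,0,1],[-0.33,-0.93,0,0,0,0,1]]]}}

```text
time: 19.4
tool_pos: [515.9, 13.8, 119.6]
ee_rot: [-0.203, -3.134, -0.001]
wrist_force: [0.6, 1.1, -0.8]
opening: 30.4
grasp_force: 59.5
```

Run:
```python
from h import *
a=ctrl.grab_frame('scene')[110:260,180:330,::-1];b=ctrl.grab_frame('top')[110:260,190:340,::-1]
cv2.imwrite('pics/c7.png',cv2.resize(np.hstack([a,b]),None,fx=2.6,fy=2.6,interpolation=2))
s=ctrl.state();p=s['tool_pos'];print(p,s['opening'])
locate('dish',(518,13));locate('tall_bottle',p[:2],p[2]-21.5)
```

```text
[516.01553386  14.11867584 119.70844897] 30.518649794448827
dish scene [517.827  13.249] res [-0.3 -0.1  0.2  0.   0.1  0.1]
tall_bottle scene [516.587  13.191] res [-0.2 -1.1  0.4  1.  -0.2  0. ]
```

View pics/c7.png

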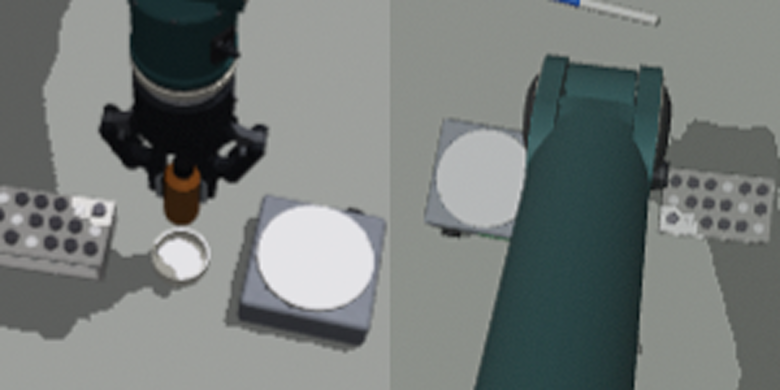

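The bottle is upright in the gripper at crop (182,195), directly above the dish at (181,255). I'll lower it.

Call:
{"method": "servo_tool", "body": {"rows": [[[-0.02,-0.01,0.2,0,0,0,1],[-0.02,-0.01,0.45,0,0,0,1],[-0.02,-0.01,0.65,0,0,0,1],[-0.02,-0.01,0.8,0,0,0,1],[-0.02,-0.01,0.9,0,0,0,1],[-0.02,-0.01,0.92,0,0,0,1],[-0.02,-0.01,0.92,0,0,0,1]]]}}

```text
time: 20.28
tool_pos: [518.1, 11.3, 27.7]
ee_rot: [-0.205, -3.134, 0.0]
wrist_force: [-0.3, 0.4, -0.3]
opening: 30.6
grasp_force: 59.5
```

Call:
{"method": "servo_tool", "body": {"rows": [[[0,0,0.01,0,0,0,1],[0,0,0.015,0,0,0,1],[0,0,0.015,0,0,0,1]]]}}

```text
time: 20.53
tool_pos: [518.9, 11.4, 27.3]
ee_rot: [0.205, 3.133, 0.001]
wrist_force: [0.8, -0.1, -1.0]
opening: 30.4
grasp_force: 59.5
```

Call:
{"method": "servo_tool", "body": {"rows": [[[0,0,0.01,0,0,0,1],[0,0,0.01,0,0,0,1]]]}}

```text
time: 20.7
tool_pos: [518.5, 11.4, 25.9]
ee_rot: [0.205, 3.134, 0.001]
wrist_force: [-0.1, 0.3, -1.5]
opening: 30.2
grasp_force: 59.5
```

Call:
{"method": "servo_tool", "body": {"rows": [[[0,0,0.01,0,0,0,1],[0,0,0.01,0,0,0,1]]]}}

```text
time: 20.87
tool_pos: [518.7, 11.3, 25.5]
ee_rot: [0.205, 3.134, 0.001]
wrist_force: [-1.5, -0.5, 7.6]
opening: 30.4
grasp_force: 60.3
```

Call:
{"method": "servo_tool", "body": {"rows": [[[0,0,0,0,0,0,0.35],[0,0,0,0,0,0,0.35],[0,0,0,0,0,0,0.35],[0,0,0,0,0,0,0.35],[0,0,0,0,0,0,0.35]]]}}

```text
time: 21.28
tool_pos: [518.2, 11.3, 24.4]
ee_rot: [-0.205, -3.135, 0.0]
wrist_force: [-0.2, 0.2, 0.1]
opening: 55.6
grasp_force: 0.0
```

Call:
{"method": "servo_tool", "body": {"rows": [[[0,0,-0.2,0,0,0,0.35],[0,0,-0.5,0,0,0,0.35],[0,0,-0.8,0,0,0,0.35],[0,0,-1,0,0,0,0.35],[0,0,-1,0,0,0,0]]]}}

```text
time: 21.7
tool_pos: [521.1, 11.3, 128.4]
ee_rot: [0.205, 3.128, 0.003]
wrist_force: [1.2, 0.2, 0.4]
opening: 65.6
grasp_force: 0.0
```

Call:
{"method": "servo_tool", "body": {"rows": [[[0.35,-1,0,0,0,0,0],[0.35,-1,0,0,0,0,0],[0.35,-1,0,0,0,0,0]]]}}

```text
time: 21.95
tool_pos: [468.0, -86.5, 124.0]
ee_rot: [-0.209, -3.133, 0.002]
wrist_force: [-1.1, -0.5, -1.1]
opening: 85.2
grasp_force: 0.0
```

Call:
{"method": "servo_tool", "body": {"rows": [[[0.35,-1,0,0,0,0,0],[0.35,-1,0,0,0,0,0],[0.35,-1,0,0,0,0,0]]]}}

```text
time: 22.2
tool_pos: [420.0, -181.4, 124.1]
ee_rot: [-0.211, -3.133, 0.001]
wrist_force: [0.0, 0.6, -0.5]
opening: 85.7
grasp_force: 0.0
```

Call:
{"method": "servo_tool", "body": {"rows": [[[0.35,-0.4,0,0,0,0,0],[0.35,-0.8,0,0,0,0,0],[0.35,-1,0,0,0,0,0],[0.35,-1,0,0,0,0,0],[0.35,-1,0,0,0,0,0],[0.35,-1,0,0,0,0,0]]]}}

```text
time: 22.7
tool_pos: [374.8, -271.7, 123.9]
ee_rot: [-0.205, -3.134, -0.001]
wrist_force: [-0.2, 0.7, -0.3]
opening: 85.7
grasp_force: 0.0
```

Run:
```python
from h import *
a=ctrl.grab_frame('scene')[110:260,180:330,::-1];b=ctrl.grab_frame('top')[110:260,190:340,::-1]
cv2.imwrite('pics/c8.png',cv2.resize(np.hstack([a,b]),None,fx=2.6,fy=2.6,interpolation=2))
s=ctrl.state();p=s['tool_pos'];print(p,s['opening'])
locate('tall_beaker',(371,-282));locate('tall_bottle',(518,12),4)
```

```text
[ 375.3286071  -271.07007432  124.05773993] 85.47246841599271
tall_beaker scene [ 369.555 -285.842] res [ 0.1  0.1  0.2 -0.2 -0.3  0.1]
tall_beaker top [ 358.036 -273.031] res [-5.  -4.2  2.8  5.6 -0.  -0. ]
tall_beaker both [ 368.444 -284.751] res [ 0.6 -0.2  0.6 -0.5  0.2 -0.3 -1.1 -8.   6.9  1.7  4.  -3.8]
tall_bottle scene [517.469  10.891] res [ 0.3 -0.2 -0.3  0.2 -0.  -0. ]
tall_bottle top [519.859   9.807] res [-0.3 -0.5  0.2  0.3  0.1  0.2]
tall_bottle both [518.504  10.429] res [ 0.1  0.2 -0.5  0.6 -0.2  0.4 -0.5 -0.  -0.1  0.8 -0.1  0.7]
```

View pics/c8.png

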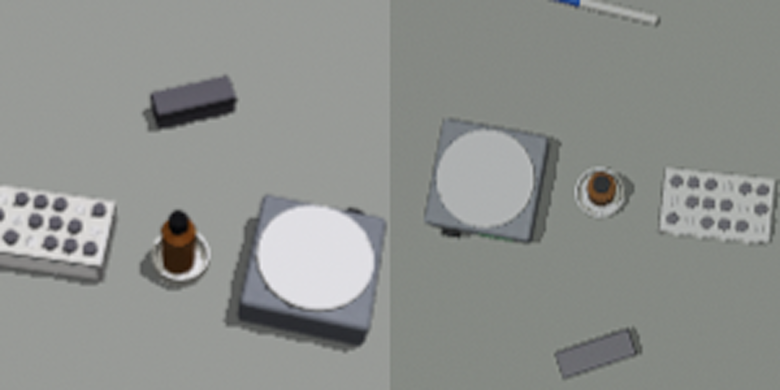

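The bottle stands upright in the dish (scene crop (178,245), top crop (600,188)). Next is the steel beaker.

Call:
{"method": "servo_tool", "body": {"rows": [[[0.03,-0.12,0.1,0,0,0,0],[0.03,-0.12,0.2,0,0,0,0],[0.03,-0.12,0.5,0,0,0,0],[0.03,-0.12,0.8,0,0,0,0],[0.03,-0.12,1,0,0,0,0],[0.03,-0.12,1,0,0,0,0],[0.03,-0.12,1,0,0,0,0]]]}}

```text
time: 23.58
tool_pos: [369.7, -283.4, 23.7]
ee_rot: [-0.205, -3.132, -0.002]
wrist_force: [-0.0, -0.2, 0.6]
opening: 85.5
grasp_force: 0.0
```

Call:
{"method": "servo_tool", "body": {"rows": [[[0,0,0.05,0,0,0,1],[0,0,0.05,0,0,0,1],[0,0,0.05,0,0,0,1],[0,0,0.05,0,0,0,1],[0,0,0.05,0,0,0,1],[0,0,0.05,0,0,0,1],[0,0,0.05,0,0,0,1]]]}}

```text
time: 24.17
tool_pos: [371.3, -284.3, 20.7]
ee_rot: [0.205, 3.133, -0.001]
wrist_force: [-0.3, 0.8, 5.3]
opening: 44.1
grasp_force: 60.7
```

Call:
{"method": "servo_tool", "body": {"rows": [[[0,0,-0.2,0,0,0,1],[0,0,-0.5,0,0,0,1],[0,0,-0.8,0,0,0,1],[0,0,-1,0,0,0,1],[0,0,-1,0,0,0,1]]]}}

```text
time: 24.58
tool_pos: [373.0, -285.6, 123.7]
ee_rot: [0.205, 3.127, -0.004]
wrist_force: [-0.2, -0.3, -1.7]
opening: 43.9
grasp_force: 61.4
```

Call:
{"method": "servo_tool", "body": {"rows": [[[-0.1,0.3,-0.15,0,0,0,1],[-0.2,0.6,-0.3,0,0,0,1],[-0.26,1,-0.4,0,0,0,1]]]}}

```text
time: 24.83
tool_pos: [410.2, -189.1, 160.7]
ee_rot: [0.211, 3.132, -0.002]
wrist_force: [1.9, -0.5, -0.9]
opening: 44.1
grasp_force: 61.5
```

Call:
{"method": "servo_tool", "body": {"rows": [[[-0.1,0.35,0,0,0,0,1],[-0.2,0.7,0,0,0,0,1],[-0.26,1,0,0,0,0,1]]]}}

```text
time: 25.08
tool_pos: [449.0, -89.7, 159.7]
ee_rot: [0.202, 3.134, 0.002]
wrist_force: [0.1, -0.3, -1.3]
opening: 44.4
grasp_force: 61.5
```

Call:
{"method": "servo_tool", "body": {"rows": [[[-0.1,0.35,0,0,0,0,1],[-0.2,0.7,0,0,0,0,1],[-0.26,1,0,0,0,0,1]]]}}

```text
time: 25.33
tool_pos: [487.6, 6.0, 159.4]
ee_rot: [0.203, 3.134, 0.001]
wrist_force: [0.7, 0.6, -0.8]
opening: 43.9
grasp_force: 61.5
```

Call:
{"method": "servo_tool", "body": {"rows": [[[-0.1,0.35,0,0,0,0,1],[-0.2,0.7,0,0,0,0,1],[-0.26,1,0,0,0,0,1]]]}}

```text
time: 25.58
tool_pos: [526.3, 101.8, 159.2]
ee_rot: [0.203, 3.135, 0.001]
wrist_force: [0.3, 0.2, -1.2]
opening: 43.9
grasp_force: 61.5
```

Call:
{"method": "servo_tool", "body": {"rows": [[[0,0.3,0,0,0,0,1],[0,0.39,0,0,0,0,1],[0,0.39,0,0,0,0,1],[0,0.39,0,0,0,0,1],[0,0.39,0,0,0,0,1]]]}}

```text
time: 26.0
tool_pos: [530.5, 135.7, 159.3]
ee_rot: [-0.209, -3.134, 0.001]
wrist_force: [0.0, -0.5, -1.1]
opening: 44.0
grasp_force: 61.6
```

Run:
```python
from h import *
ctrl.grab_frame('scene')
s=ctrl.state();p=s['tool_pos'];print(p,s['opening'])
locate('tall_beaker',p[:2],p[2]-20.7,cams=('scene',));locate('stirrer',(533,137),yaw=-.13,cams=('scene',))
```

```text
[530.6138322  135.58556233 159.48059111] 43.70657315516289
tall_beaker scene [530.909 137.185] res [-0.5 -1.   0.6  1.2 -0.1 -0.1]
stirrer scene [ 5.34671e+02  1.38063e+02 -1.52000e-01] res [ 0.2 -0.4 -1.1  1.7  0.6 -0.6]
```

Call:
{"method": "servo_tool", "body": {"rows": [[[-0.026,0.02,0.2,0,0,0,1],[-0.026,0.02,0.45,0,0,0,1],[-0.026,0.02,0.65,0,0,0,1],[-0.026,0.02,0.8,0,0,0,1],[-0.026,0.02,0.85,0,0,0,1],[-0.026,0.02,0.85,0,0,0,1],[-0.026,0.02,0.85,0,0,0,1]]]}}

```text
time: 26.73
tool_pos: [534.2, 138.7, 75.0]
ee_rot: [0.207, 3.134, 0.0]
wrist_force: [0.3, 0.2, -1.1]
opening: 43.7
grasp_force: 61.5
```

Call:
{"method": "servo_tool", "body": {"rows": [[[0,0,0.015,0,0,0,1],[0,0,0.015,0,0,0,1]]]}}

```text
time: 26.9
tool_pos: [534.4, 139.5, 73.9]
ee_rot: [0.205, 3.133, 0.001]
wrist_force: [0.5, 0.1, -0.9]
opening: 43.9
grasp_force: 61.5
```

Call:
{"method": "servo_tool", "body": {"rows": [[[0,0,0.01,0,0,0,1],[0,0,0.01,0,0,0,1]]]}}

```text
time: 27.07
tool_pos: [533.9, 139.5, 72.5]
ee_rot: [0.205, 3.134, 0.001]
wrist_force: [-0.3, 0.1, -1.1]
opening: 43.8
grasp_force: 61.5
```

Call:
{"method": "servo_tool", "body": {"rows": [[[0,-0.015,0.01,0,0,0,1],[0,-0.015,0.01,0,0,0,1]]]}}

```text
time: 27.23
tool_pos: [533.4, 137.6, 71.0]
ee_rot: [0.205, 3.135, -0.0]
wrist_force: [0.2, 0.3, -0.6]
opening: 43.7
grasp_force: 61.5
```

Call:
{"method": "servo_tool", "body": {"rows": [[[0,0,0.01,0,0,0,1],[0,0,0.01,0,0,0,1]]]}}

```text
time: 27.4
tool_pos: [533.6, 137.7, 70.7]
ee_rot: [-0.205, -3.135, -0.0]
wrist_force: [-1.9, -0.7, 6.7]
opening: 43.9
grasp_force: 62.1
```

Call:
{"method": "servo_tool", "body": {"rows": [[[0,0,0,0,0,0,0.15],[0,0,0,0,0,0,0.15],[0,0,0,0,0,0,0.15],[0,0,0,0,0,0,0.15],[0,0,0,0,0,0,0.15]]]}}

```text
time: 27.82
tool_pos: [533.5, 137.9, 69.9]
ee_rot: [-0.205, -3.135, 0.0]
wrist_force: [-0.1, -0.6, -0.1]
opening: 72.2
grasp_force: 0.0
```

Call:
{"method": "servo_tool", "body": {"rows": [[[0,0,-0.2,0,0,0,0.15],[0,0,-0.5,0,0,0,0.15],[0,0,-0.8,0,0,0,0.15],[0,0,-0.8,0,0,0,0]]]}}

```text
time: 28.15
tool_pos: [537.1, 138.5, 155.2]
ee_rot: [0.205, 3.126, 0.006]
wrist_force: [2.0, -0.2, -0.0]
opening: 82.5
grasp_force: 0.0
```

Call:
{"method": "servo_tool", "body": {"rows": [[[0,1,0,0,0,0,0],[0,1,0,0,0,0,0],[0,1,0,0,0,0,0]]]}}

```text
time: 28.4
tool_pos: [546.2, 243.6, 150.1]
ee_rot: [0.197, 3.135, 0.006]
wrist_force: [-0.1, 0.9, -0.1]
opening: 85.4
grasp_force: 0.0
```

Call:
{"method": "servo_tool", "body": {"rows": [[[0,1,0,0,0,0,0],[0,1,0,0,0,0,0],[0,1,0,0,0,0,0]]]}}

```text
time: 28.65
tool_pos: [558.3, 343.5, 149.3]
ee_rot: [-0.195, -3.135, -0.005]
wrist_force: [0.2, 0.6, -0.4]
opening: 85.1
grasp_force: 0.0
```

Call:
{"method": "servo_tool", "body": {"rows": [[[0,0.4,0.2,0,0,0,0],[0,0.6,0.2,0,0,0,0],[0,0.6,0.2,0,0,0,0],[0,0.6,0.2,0,0,0,0],[0,0.6,0.2,0,0,0,0]]]}}

```text
time: 29.07
tool_pos: [567.5, 394.4, 129.5]
ee_rot: [-0.206, -3.135, 0.002]
wrist_force: [1.1, -1.1, 0.4]
opening: 85.6
grasp_force: 0.0
```

Run:
```python
from h import *
for n in('scene','top'): ctrl.grab_frame(n)
s=ctrl.state();p=s['tool_pos'];print(p,s['opening'])
locate('tall_beaker',(533,137),50);locate('jar',(567.6,395.8))
```

```text
[568.05146504 393.7598695  130.26128281] 85.47872573957652
tall_beaker scene [532.301 139.102] res [-0.4 -0.4  0.5  0.4 -0.1 -0.1]
tall_beaker top [533.092 137.847] res [-0.5 -0.3  0.5  0.3  0.1 -0. ]
tall_beaker both [532.71  138.579] res [-0.6 -0.2  0.2  0.6 -0.3  0.1 -0.8 -0.1  0.2  0.5 -0.2  0.1]
jar scene [566.543 396.108] res [-0.7  0.3  1.1 -0.2 -0.2 -0.1]
jar top [560.799 395.119] res [-0.  -2.   0.8  2.8 -0.7 -0. ]
jar both [565.652 395.811] res [-0.9 -0.   0.9 -0.6 -0.4 -0.4 -0.3 -3.7  0.6  1.2 -0.9 -1.6]
```

Call:
{"method": "servo_tool", "body": {"rows": [[[0,0.02,0.1,0,0,0,0],[0,0.02,0.3,0,0,0,0],[0,0.02,0.6,0,0,0,0],[0,0.02,0.9,0,0,0,0],[0,0.02,1,0,0,0,0],[0,0.02,1,0,0,0,0]]]}}

```text
time: 29.87
tool_pos: [565.4, 396.1, 26.2]
ee_rot: [-0.205, -3.13, 0.007]
wrist_force: [0.6, 0.1, 0.4]
opening: 85.8
grasp_force: 0.0
```

Call:
{"method": "servo_tool", "body": {"rows": [[[0,0,0.2,0,0,0,0],[0,0,0.2,0,0,0,0],[0,0,0.2,0,0,0,1],[0,0,0.2,0,0,0,1],[0,0,0.2,0,0,0,1],[0,0,0.2,0,0,0,1],[0,0,0.2,0,0,0,1],[0,0,0.2,0,0,0,1]]]}}

```text
time: 30.53
tool_pos: [569.0, 398.3, 12.3]
ee_rot: [0.205, 3.132, 0.003]
wrist_force: [-0.6, -0.8, 6.5]
opening: 54.3
grasp_force: 64.0
```

Call:
{"method": "servo_tool", "body": {"rows": [[[0,0,-0.2,0,0,0,1],[0,0,-0.5,0,0,0,1],[0,0,-0.8,0,0,0,1],[0,0,-1,0,0,0,1]]]}}

```text
time: 30.87
tool_pos: [568.4, 398.2, 113.1]
ee_rot: [0.205, 3.133, 0.003]
wrist_force: [1.4, 0.2, -1.6]
opening: 54.4
grasp_force: 63.8
```

Call:
{"method": "servo_tool", "body": {"rows": [[[-0.1,-0.2,-0.2,0,0,0,1],[-0.2,-0.5,-0.45,0,0,0,1],[-0.25,-0.8,-0.55,0,0,0,1],[-0.25,-1,-0.55,0,0,0,1]]]}}

```text
time: 31.2
tool_pos: [582.4, 291.9, 168.9]
ee_rot: [0.21, 3.128, 0.003]
wrist_force: [0.0, -0.9, -2.0]
opening: 54.3
grasp_force: 63.8
```

Call:
{"method": "servo_tool", "body": {"rows": [[[-0.1,-0.35,0,0,0,0,1],[-0.2,-0.7,0,0,0,0,1],[-0.25,-1,0,0,0,0,1]]]}}

```text
time: 31.45
tool_pos: [591.5, 190.1, 165.6]
ee_rot: [0.207, 3.134, -0.0]
wrist_force: [0.3, -0.5, -0.9]
opening: 54.4
grasp_force: 63.8
```

Call:
{"method": "servo_tool", "body": {"rows": [[[-0.1,-0.35,0,0,0,0,1],[-0.2,-0.7,0,0,0,0,1],[-0.25,-1,0,0,0,0,1]]]}}

```text
time: 31.7
tool_pos: [603.3, 87.5, 165.5]
ee_rot: [0.208, 3.134, -0.001]
wrist_force: [0.4, -1.0, -1.2]
opening: 54.0
grasp_force: 63.8
```

Call:
{"method": "servo_tool", "body": {"rows": [[[-0.1,-0.35,0,0,0,0,1],[-0.2,-0.7,0,0,0,0,1],[-0.25,-1,0,0,0,0,1]]]}}

```text
time: 31.95
tool_pos: [614.9, -14.8, 165.5]
ee_rot: [0.207, 3.134, -0.001]
wrist_force: [0.4, -0.5, -1.0]
opening: 54.5
grasp_force: 63.8
```

Call:
{"method": "servo_tool", "body": {"rows": [[[0,-0.35,0,0,0,0,1],[0,-0.7,0,0,0,0,1],[0,-1,0,0,0,0,1]]]}}

```text
time: 32.2
tool_pos: [600.8, -113.8, 165.4]
ee_rot: [0.207, 3.135, -0.001]
wrist_force: [0.3, -0.3, -1.4]
opening: 54.7
grasp_force: 63.8
```

Call:
{"method": "servo_tool", "body": {"rows": [[[0,-0.17,0.2,0,0,0,1],[0,-0.17,0.5,0,0,0,1],[0,-0.17,0.5,0,0,0,1],[0,-0.17,0.5,0,0,0,1]]]}}

```text
time: 32.53
tool_pos: [598.1, -127.2, 114.0]
ee_rot: [-0.205, -3.131, -0.001]
wrist_force: [0.2, 0.4, -1.5]
opening: 54.4
grasp_force: 64.1
```

Run:
```python
from h import *
ctrl.grab_frame('scene')
s=ctrl.state();p=s['tool_pos'];print(p,s['opening'])
locate('jar',p[:2],p[2]-12.3,cams=('scene',))
```

```text
[ 599.58681998 -127.05524496  115.42666336] 54.342562356256224
jar scene [ 608.058 -126.638] res [-0.6 -3.6  0.1  4.2  0.5 -0. ]
```

Call:
{"method": "servo_tool", "body": {"rows": [[[-0.035,-0.005,0.2,0,0,0,1],[-0.035,-0.005,0.5,0,0,0,1],[-0.035,-0.005,0.75,0,0,0,1],[-0.035,-0.005,0.9,0,0,0,1],[-0.035,-0.005,0.98,0,0,0,1],[-0.035,-0.005,0.98,0,0,0,1],[-0.035,-0.005,0.98,0,0,0,1]]]}}

```text
time: 33.22
tool_pos: [603.8, -128.9, 18.1]
ee_rot: [0.204, 3.133, -0.0]
wrist_force: [0.3, -0.8, -1.2]
opening: 54.7
grasp_force: 64.1
```

Call:
{"method": "servo_tool", "body": {"rows": [[[0,0,0.015,0,0,0,1],[0,0,0.015,0,0,0,1]]]}}

```text
time: 33.38
tool_pos: [603.9, -129.1, 16.9]
ee_rot: [0.205, 3.132, -0.0]
wrist_force: [-0.2, 0.4, -1.5]
opening: 54.3
grasp_force: 64.1
```

Call:
{"method": "servo_tool", "body": {"rows": [[[0,0,0.01,0,0,0,1],[0,0,0.01,0,0,0,1]]]}}

```text
time: 33.55
tool_pos: [603.2, -129.0, 15.1]
ee_rot: [0.205, 3.134, 0.0]
wrist_force: [-0.7, -0.6, -2.2]
opening: 54.5
grasp_force: 64.1
```

Run:
```python
from h import *
for n in('scene','top'): ctrl.grab_frame(n)
s=ctrl.state();p=s['tool_pos'];print(p,s['wrist_force'])
locate('jar',p[:2],max(0,p[2]-12.3))
```

```text
[ 602.99541434 -128.96042489   14.86406996] [-0.51534846  0.39364046 -1.66267944]
jar scene [ 613.728 -127.937] res [-1.8 -4.7  0.9  5.   0.2 -0. ]
```

Call:
{"method": "servo_tool", "body": {"rows": [[[0,0,0.012,0,0,0,1],[0,0,0.012,0,0,0,1]]]}}

```text
time: 33.92
tool_pos: [602.6, -128.9, 13.1]
ee_rot: [-0.205, -3.135, -0.0]
wrist_force: [-1.0, 0.3, -1.4]
opening: 54.5
grasp_force: 64.1
```

Call:
{"method": "servo_tool", "body": {"rows": [[[0,0,0.01,0,0,0,1],[0,0,0.01,0,0,0,1]]]}}

```text
time: 34.08
tool_pos: [602.8, -129.0, 12.3]
ee_rot: [0.205, 3.135, 0.0]
wrist_force: [-0.2, 0.6, -0.8]
opening: 54.5
grasp_force: 64.8
```

Call:
{"method": "servo_tool", "body": {"rows": [[[0,0,0.01,0,0,0,1],[0,0,0.01,0,0,0,1]]]}}

```text
time: 34.25
tool_pos: [602.8, -129.0, 12.2]
ee_rot: [-0.205, -3.135, -0.001]
wrist_force: [-3.5, 1.2, 7.1]
opening: 54.6
grasp_force: 65.5
```

Contact. I'll release, lift and move clear, then check everything.

Call:
{"method": "servo_tool", "body": {"rows": [[[0,0,0,0,0,0,0],[0,0,0,0,0,0,0],[0,0,0,0,0,0,0],[0,0,0,0,0,0,0],[0,0,0,0,0,0,0]]]}}

```text
time: 34.67
tool_pos: [602.8, -128.9, 11.2]
ee_rot: [0.205, 3.135, -0.0]
wrist_force: [-0.7, -0.1, -0.5]
opening: 85.4
grasp_force: 0.0
```

Call:
{"method": "servo_tool", "body": {"rows": [[[0,0,-0.2,0,0,0,0],[0,0,-0.5,0,0,0,0],[0,0,-0.8,0,0,0,0],[0,0,-1,0,0,0,0]]]}}

```text
time: 35.0
tool_pos: [603.7, -129.4, 113.7]
ee_rot: [0.205, 3.132, -0.001]
wrist_force: [0.6, -0.8, -0.1]
opening: 85.3
grasp_force: 0.0
```

Call:
{"method": "servo_tool", "body": {"rows": [[[0.3,-1,-1,0,0,0,0],[0.3,-1,-1,0,0,0,0],[0.3,-1,-1,0,0,0,0],[0.3,-1,-1,0,0,0,0]]]}}

```text
time: 35.33
tool_pos: [559.2, -229.5, 215.5]
ee_rot: [0.213, 3.129, -0.005]
wrist_force: [-0.1, -0.9, 0.7]
opening: 85.0
grasp_force: 0.0
```

Call:
{"method": "servo_tool", "body": {"rows": [[[0.5,-1,0,0,0,0,0],[0.5,-1,0,0,0,0,0],[0.5,-1,0,0,0,0,0],[0.5,-1,0,0,0,0,0]]]}}

```text
time: 35.67
tool_pos: [492.2, -323.9, 212.1]
ee_rot: [-0.222, -3.133, 0.005]
wrist_force: [-0.4, -0.5, -0.2]
opening: 85.5
grasp_force: 0.0
```

Call:
{"method": "servo_tool", "body": {"rows": [[[0.5,-1,0,0,0,0,0],[0.5,-1,0,0,0,0,0],[0.5,-1,0,0,0,0,0],[0.5,-1,0,0,0,0,0],[0.5,-1,0,0,0,0,0],[0.5,-1,0,0,0,0,0]]]}}

```text
time: 36.17
tool_pos: [435.4, -408.6, 211.0]
ee_rot: [0.205, 3.135, 0.002]
wrist_force: [-0.5, -0.1, 0.1]
opening: 85.4
grasp_force: 0.0
```

Run:
```python
from h import *
a=ctrl.grab_frame('scene')[120:270,180:330,::-1];b=ctrl.grab_frame('top')[110:260,190:340,::-1]
cv2.imwrite('pics/c9.png',cv2.resize(np.hstack([a,b]),None,fx=2.6,fy=2.6,interpolation=2))
for q,g,z,y in [('rack',(500,-114),0,-.13),('stirrer',(533,137),0,-.13),('dish',(518,12),0,None),('tall_bottle',(518,12),4,None),('tall_beaker',(533,138),50,None),('jar',(602,-128),0,None),('short_beaker',(368,296),0,None),('short_bottle',(558,-392),0,None)]: locate(q,g,z,y)
```

```text
rack scene [ 5.00762e+02 -1.15830e+02  1.02000e-01] res [ 2.   0.1 -1.3 -0.1 -0.1  0.1]
rack top [ 5.00255e+02 -1.16282e+02 -1.06000e-01] res [ 0.   0.1 -0.1  0.2  0.  -0.3]
rack both [ 5.00406e+02 -1.15895e+02 -8.20000e-02] res [-0.2 -0.8 -0.2  0.6  0.  -0.1  0.2  0.5 -0.5 -0.3 -0.1 -0.4]
stirrer scene [ 5.37512e+02  1.37013e+02 -1.33000e-01] res [ 0.2 -0.2 -0.9  2.5  0.6 -1.3]
dish scene [527.055  12.453] res [-0.8 -0.9  0.8  3.4 -0.  -0.4]
dish top [514.032  15.647] res [-1.2 -0.3  0.1  2.2  1.  -0.9]
dish both [519.34  13.44] res [-0.2 -3.6  1.3  0.6  0.4 -3.1 -0.4 -2.1  0.8  0.4  1.7 -2.7]
tall_bottle scene [517.216  10.765] res [ 0.3 -0.3 -0.3  0.1  0.   0.2]
tall_beaker scene [532.315 139.239] res [-0.3 -0.4  0.5  0.4 -0.2 -0.1]
jar scene [ 601.336 -129.301] res [ 0.5 -0.2 -0.1  0.4 -0.4 -0.2]
jar top [ 601.941 -128.233] res [-0.3 -1.   0.2  0.9  0.1  0.1]
jar both [ 601.565 -128.833] res [ 0.7 -0.1  0.1  0.5 -0.2 -0.1 -0.  -0.9  0.4  1.1  0.3  0.2]
short_beaker scene [368.207 296.056] res [-0.6 -1.1  0.9  0.8 -0.1  0.1]
short_bottle scene [ 558.021 -391.924] res [-0.6 -0.3  0.6  0.4  0.1 -0.1]
short_bottle top [ 558.401 -391.995] res [-0.  -0.2 -0.   0.4  0.  -0.1]
short_bottle both [ 558.191 -391.938] res [-0.6 -0.3  0.6  0.5  0.  -0.  -0.  -0.2 -0.   0.4  0.  -0. ]
```

View pics/c9.png

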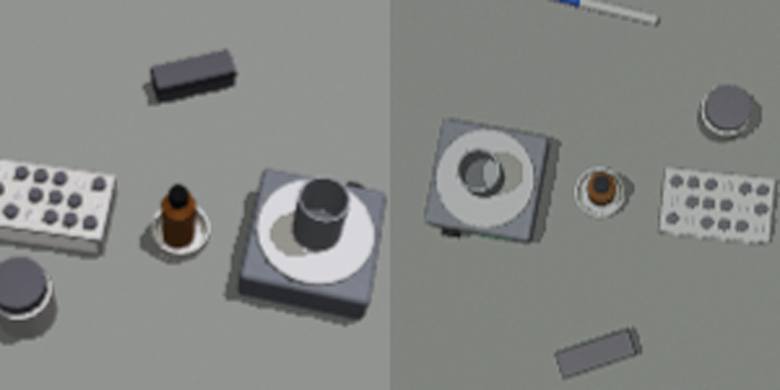

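The picture shows the bottle upright in the dish between rack and stirrer, the beaker on the middle of the plate, and the jar upright behind the rack. The shorter bottle and beaker are where they were.

```bash
python3 -c "
from workcell import ctrl
print(ctrl.finish_job())"
```

```text
the job is handed in; nothing more can be done
None
```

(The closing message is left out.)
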